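# Level the bolt-hopper shelf on its adjustable foot and hold it down

## Task

The fixing screws of this oak shelf are not in yet, so the full bolt hopper on its overhang tips the other end up off its levelling foot. Lay the spirit level lengthwise on the clear stretch of the shelf between the hopper and the brass foot knob, and turn that knob until the bubble sits centred between its two lines when you press the level down with the foot standing firmly on its steel plate. Finish while still pressing down on the level like that, with the bubble centred, so that I can drive the screws; no more than a firm hand's push, and leave the hopper's gate knob and the loose stock alone.

Things in the scene. Friction and masses are not known exactly. Their poses are not given: they have to be found in the camera images.
- level: Spirit level, aluminium bar 180 mm long, 24 wide, 40 high (about 0.28 kg), red cap on one end, black cap on the other; loose, starts upright on the counter. Origin: centre of its underside; x along its length to the red cap, y across, z up. Its top is solid metal from 32 to 86 mm either side of the middle.
- vial (a point): Top middle of the level, over the vial: a bright yellow-green tube 64 mm long and 13 mm thick, lying along the level flush with its top, with a white bubble 14 mm long and two black lines 19 mm apart.
- bubble (a joint): Where the bubble stands: metres from the vial's middle, positive towards the red cap, at most 0.022. It floats to the higher end, 2.0 mm for each milliradian of slope along the level, and takes about 1.5 s to settle. Within 2.5 mm of the middle it is between the lines.
- plank: The shelf: oak plank 140 mm deep, 580 long, 22 thick, its top about 75 mm above the counter, rocking on a pin in a fixed grey bracket. Origin: mid depth, on its underside, over the pin; y along its length to the hopper end (at +190 mm; free end with the foot at -390), z out of its top (at 22 mm). Hopper and tray fill y = +65 to +185 mm; clear stretch: +65 to -295 mm.
- shelf_mid (a point): Middle of the shelf's clear stretch on its top face, at x = 0, y = -150 mm in the plank's frame. Left alone the free end rides up 20 mrad from level to a stop; with the level lying here, a push of about 4 to 10 N on it brings the shelf down until the foot meets its plate; its pad then gives under 0.03 mm per N.
- knob_grip (a point): On the axis of the levelling foot's knob, 14 mm above the knob's underside: a knurled round brass knob 40 mm across and 26 mm high with a black line on top, standing 3 to 8 mm clear of the plank's top at x = 0, y = -320 mm in the plank's frame. It moves with foot and plank, and turns about the plank's z with 0.05 N m of friction.
- foot: The foot: a steel stud through the plank with a rubber pad 38 mm across, its underside 43 mm below this origin (on the stud's axis). Right-hand thread: turning the knob clockwise seen from above screws the foot down out of the plank, 4 mm a turn, raising the free end when it stands on its plate. It stays as set. It starts too short, by about a quarter to a half turn.
- foot_plate: Fixed steel disc, 52 mm across and 4 mm thick, on the frame's base rail under the foot; origin at the centre of its underside, its top 10 mm above the counter.
- gate (a joint): Brass knob, 30 mm across, on the hopper's front (the side facing the robot): turned angle of the bolt gate in rad, 0 = shut. The blue hopper is 110 mm wide, 94 mm deep and 170 mm high on the plank. Leave it alone.
- acorn_nut: Stainless acorn (dome) nut, 35 mm across and 32 mm high, loose on the counter. Origin: centre of its underside. Leave it alone.
- tee_nut: Dark iron tee nut, flange 38 mm across, 23 mm high, loose on the counter. Origin: centre of its underside. Leave it alone.
- caster_wheel: Green plastic caster wheel lying flat, 77 mm across, 28 mm high, loose on the counter. Origin: centre of its underside. Leave it alone.
- pulley: Small zinc pulley lying flat, 52 mm wide, 82 mm long with its eye, 20 mm high, loose on the counter. Origin: underside, below the sheave's axle. Leave it alone.
Not all that is in view belongs to the job. Of the things that look like the level, the largest one is meant.

How it is judged:
By the outcome, as a careful person would: the job done as asked, in the order asked, and still so for the second after the job is handed in, while the arm keeps its last pose, push and grip.
It also fails if it takes over 72 s, if anything falls off the work surface, if the arm or the gripper's body presses on something with over 40 N, if the wrist force passes 120 N, or if a joint passes its speed limit or range.

## Robot

A 6-joint arm with a two-finger parallel gripper is mounted at the origin on the work surface. World frame = base frame: x ahead of the robot, y to its left, z up, the work surface at z = 0. Lengths are in mm, angles in rad, forces in N, time in s.
With the tool pointing down it reaches from about 350 to 975 mm from the base axis. Payload 7.1 kg.
Tool frame: the origin (TCP) lies on the front face of the gripper's body, between the roots of the fingers; the fingertips stand 80 mm ahead of it and the grasp point (between the pads) lies 61 mm ahead of it (env.tips_ahead is the distance from the TCP to the fingertips, in mm); z points along the fingers, y is the line along which they close (so a half turn about z gives the same grasp; the last joint's range is limited). The gripper opens to 88 mm and grips with 3 to 60 N. Pads are 20 mm wide; open, the fingers measure 115 mm over their backs; the gripper's body (75 mm by 178 mm) begins 61 mm behind the grasp point.
Start: joints at [1.181, 0.423, 1.63, -0, 1.089, -0.019], TCP at [226.444, 582.519, 302.675] pointing down, gripper open.
Joint ranges: [-3, 3], [-0.9, 2.11], [0.09, 2.58], [-1.31, 4.45], [0.11, 2.69], [-2.54, 2.54]. Speed limits (rad/s): [2.39, 2.39, 3.01, 3.14, 3.14, 3.14].

## Interface

Orientations are given as a unit quaternion [x, y, z, w].
In Python, from station import env, set_gripper, viewer, workorder gives the robot as it stands. Calls block until the motion is done:
- env.reach(position, orientation): joint-space move of the TCP to a pose.
- env.move_l(position, rot=None, rate=150, f_stop=None): straight line of the TCP; rot=None keeps the orientation; rate is the mean speed in mm/s. With f_stop (N) it stops when the force on the tool has changed by that much, and returns True; else False.
- env.move_joints(angles): joint-space move.
- set_gripper(opening): finger opening in mm; the grip force is fixed at half the most; returns when the fingers have stopped.
- env.hold(seconds).
- env.ik(position, orientation): joint angles nearest the present ones, or None.
- env.read_state(): the state.
- viewer.camera(name): name is "scene" or "top" or "wrist"; returns the picture (480x640x3 uint8, blue, green, red); there is no depth.
- viewer.camera_params(name): a dict with "fx", "fy", "cx", "cy" (pixels), "pose" (4x4, takes a point from camera to world coordinates); the wrist camera has in their place "tool_from_camera" (4x4, takes a point from camera to tool coordinates, whose origin is the TCP and whose axes are the flange's). Camera axes: x right, y up, looking along -z (the intrinsics and any distortion apply to the point x, -y, -z); pixel columns grow to the right and rows downward; lengths in mm; the calibration is good to about 2 mm. A picture is of the moment at which its call begins: read the wrist's pose just before it. camera_params takes no time and is no camera call.
A pose or a line that the arm cannot do raises env.IKError and nothing moves.
- workorder.sign_off(): hands the job in; it is judged then, once.
The state is a dict: "time_s": time; "qpos": joint angles; "dq": joint speeds; "tau": joint torques, N m; "tool_pos": TCP position; "orientation": TCP orientation; "force": force on the tool from outside, world axes, zero at the start; "wrist_torque": the same for the moment, N m; "width": finger opening in mm; "grip_force": force on a finger pad.
Only numpy, scipy, OpenCV 4.12 (cv2) and the standard library are available. Lean on these libraries where they do the work, as an engineer would, in place of code of your own. Each camera call takes 0.05 s, during which the arm holds its last target. There are 200 camera calls.

## Working session

There is one attempt and no reset: what is moved stays moved. The work goes in short steps, each a Python script; the robot and the scene stay as the last script left them, time stands still between calls to the robot, and variables do not carry over. Pictures are saved under pics/ and viewed, at most 10 in all, crops included, and the job is handed in when it is done.

```bash
ls; mkdir -p pics; python3 - <<'E'
from station import env,viewer
import cv2,numpy as np
np.set_printoptions(precision=4,suppress=True)
for n in ("scene","top"):
    cv2.imwrite(f"pics/{n}0.png",viewer.camera(n)); p=viewer.camera_params(n);print(n,p)
print(viewer.camera_params("wrist"))
s=env.read_state();print(s)
E
```

```text
pics
scene {'fx': 524.6485887070381, 'fy': 524.6485887070381, 'cx': 314.64362262600713, 'cy': 235.97867847425263, 'pose': array([[  -0.4523,   -0.5539,    0.699 , 1360.7023],
       [   0.8918,   -0.2911,    0.3465,  412.3209],
       [   0.0116,    0.7801,    0.6256,  847.9224],
       [   0.    ,    0.    ,    0.    ,    1.    ]])}
top {'fx': 466.7602397911391, 'fy': 466.7602397911391, 'cx': 320.78158123329183, 'cy': 241.27673055475313, 'pose': array([[   0.0285,    0.9857,   -0.1664,  382.6878],
       [  -0.9993,    0.024 ,   -0.029 ,  -29.0312],
       [  -0.0246,    0.1671,    0.9856, 1089.4489],
       [   0.    ,    0.    ,    0.    ,    1.    ]])}
{'fx': 338.24348651813796, 'fy': 338.24348651813796, 'cx': 318.1102551699325, 'cy': 239.42109491970407, 'tool_from_camera': array([[ -0.    ,   0.9622,   0.2724,  75.1598],
       [  1.    ,   0.0002,  -0.0005,   0.9797],
       [ -0.0005,   0.2724,  -0.9622, -80.8084],
       [  0.    ,   0.    ,   0.    ,   1.    ]])}
{'time_s': 0.1, 'qpos': array([ 1.181 ,  0.4238,  1.6306,  0.    ,  1.0886, -0.019 ]), 'dq': array([ 0.0002, -0.0023,  0.0001,  0.001 ,  0.0015,  0.0001]), 'tau': array([ -0.0003, -54.5613, -27.4323,   0.0645,   0.0188,  -0.    ]), 'tool_pos': array([226.3003, 582.1894, 301.9956]), 'orientation': array([ 0.1844,  0.9829, -0.0007, -0.0002]), 'force': array([0.8613, 0.3298, 0.4214]), 'wrist_torque': array([-0.0356,  0.0399,  0.0369]), 'grip_force': 0.0, 'width': 87.62281213184188}
```

View pics/top0.png

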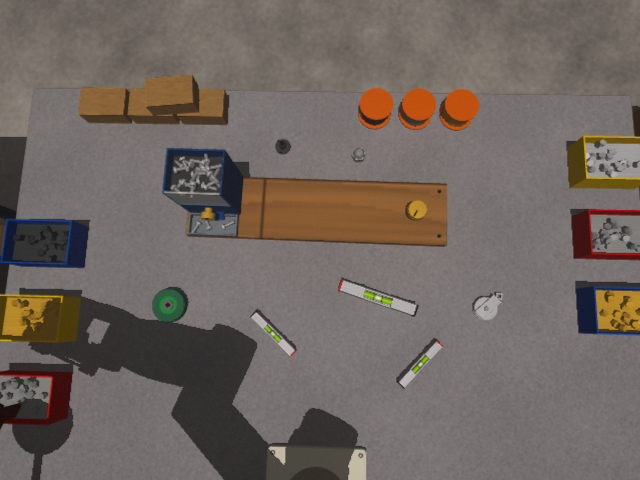

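View pics/scene0.png

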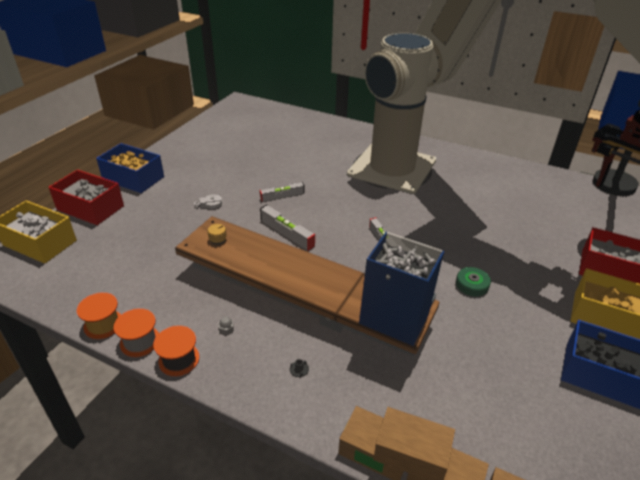

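The top view shows three level-like things: (378,297), about 78 px long with its red cap on the left, (273,333) at about 55 px and (420,364) at about 60 px. The largest, at (378,297), fits the 180 mm level. The brass foot knob is at (417,210), and the hopper is at the left, around (200,185).

```bash
cat > h.py <<'E'
from station import env,set_gripper,viewer,workorder
import cv2,numpy as np
from scipy.spatial.transform import Rotation as R
np.set_printoptions(precision=2,suppress=True)
def campose(n,s=None):
    p=viewer.camera_params(n)
    if n!="wrist": return p,p["pose"]
    T=np.eye(4);T[:3,:3]=R.from_quat(s["orientation"]).as_matrix();T[:3,3]=s["tool_pos"]
    return p,T@p["tool_from_camera"]
def cast(n,uv,z,s=None):
    p,T=campose(n,s);uv=np.atleast_2d(uv).astype(float)
    d=np.c_[(uv[:,0]-p["cx"])/p["fx"],-(uv[:,1]-p["cy"])/p["fy"],-np.ones(len(uv))]@T[:3,:3].T
    return T[:3,3]+d*((z-T[2,3])/d[:,2])[:,None]
def down(a):  # tool z down, tool x at world angle a
    x=np.array([np.cos(a),np.sin(a),0]);z=np.array([0,0,-1.])
    return R.from_matrix(np.c_[x,np.cross(z,x),z]).as_quat()
def mask(im,lo,hi): return cv2.inRange(cv2.cvtColor(im,cv2.COLOR_BGR2HSV),lo,hi)
def blobs(m,amin=20):
    n,_,st,c=cv2.connectedComponentsWithStats(m)
    return [(c[i],st[i]) for i in range(1,n) if st[i][4]>=amin]
E
python3 - <<'E'
from h import *
im=cv2.imread("pics/top0.png")
for c,s in blobs(mask(im,(30,120,120),(50,255,255)),15): print("green",c,s,cast("top",c,40))
m=mask(im,(0,150,90),(6,255,255))
for c,s in blobs(m,4):
    if 240<c[0]<460 and 270<c[1]<400: print("red",c,s,cast("top",c,40))
m=mask(im,(18,140,110),(28,255,255))
for c,s in blobs(m,20): print("brass",c,s,cast("top",c,112))
# plank contour
m=mask(im,(5,80,40),(17,220,255)); m[:150]=0
cs=max(cv2.findContours(m,0,2)[0],key=cv2.contourArea); b=cv2.boxPoints(cv2.minAreaRect(cs));print("plank",b,cast("top",b,78))
w=mask(im,(0,0,150),(180,60,255));w[:270]=0;w[325:]=0;w[:,:325]=0;w[:,425:]=0
pts=cv2.findNonZero(w);print(cv2.minAreaRect(pts))
cv2.imwrite("pics/crop.png",cv2.resize(im[270:400,230:460],None,fx=3.4,fy=3.4,interpolation=cv2.INTER_CUBIC))
E
```

```text
green [369.36 295.02] [364 291  12   9  58] [[ 440.85 -110.02   40.  ]]
green [385.36 300.32] [377 296  15   9  59] [[ 430.07 -145.65   40.  ]]
green [267.92 328.8 ] [265 326   8   6  25] [[360.24 113.46  40.  ]]
green [276.38 337.41] [273 334   8   8  29] [[342.09  93.83  40.  ]]
green [424.03 359.58] [420 356   8   8  33] [[ 304.34 -230.2    40.  ]]
green [415.82 368.42] [412 365   9   8  33] [[ 285.11 -212.33   40.  ]]
red [340.21 284.47] [338 279   5  12  19] [[462.61 -44.52  40.  ]]
red [438.88 342.88] [436 341   7   6   8] [[ 340.86 -262.78   40.  ]]
red [293.  352.5] [291 350   5   6  10] [[310.73  55.81  40.  ]]
brass [603.74 155.4 ] [583 136  57  44 273] [[ 750.53 -605.87  112.  ]]
brass [417.26 209.01] [408 200  20  20 276] [[ 622.65 -204.6   112.  ]]
brass [207.07 213.45] [201 208  13  11 101] [[602.62 247.07 112.  ]]
brass [618.02 309.22] [ 596  290   44   42 1441] [[ 421.78 -611.17  112.  ]]
brass [ 23.27 312.1 ] [   0  294   63   42 1365] [[381.35 621.42 112.  ]]
brass [  5.26 339.52] [  0 339  12   2  23] [[323.92 651.84 112.  ]]
plank [[222.95 238.41]
 [225.   176.08]
 [447.99 183.39]
 [445.94 245.72]] [[ 554.56  217.38   78.  ]
 [ 697.75  221.85   78.  ]
 [ 691.18 -279.22   78.  ]
 [ 550.22 -272.43   78.  ]]
((377.6432800292969, 297.5787048339844), (76.87794494628906, 10.603854179382324), 18.778032302856445)
```

View pics/crop.png

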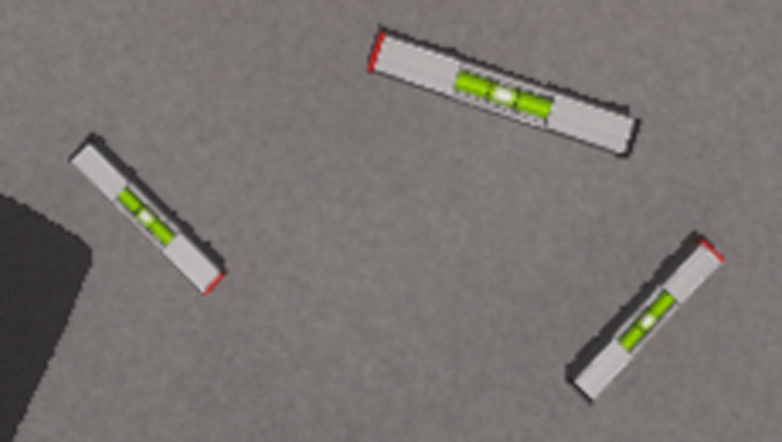

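The crop shows the largest bar at full-image (378,297): red cap on the left, black cap on the right, vial in the middle. It is clearly longer and wider than the other two, so that is the one to use. Moving above it now and refining with the wrist camera.

```bash
python3 - <<'E'
from h import *
a=np.deg2rad(73)
env.reach([435,-128,260],down(a)); env.hold(.2)
s=env.read_state();im=viewer.camera("wrist");cv2.imwrite("pics/w1.png",im)
print(s["time_s"],s["tool_pos"],s["qpos"],s["force"])
for c,st in blobs(mask(im,(30,120,100),(50,255,255)),40): print("green",c,st,cast("wrist",c,40,s))
for c,st in blobs(mask(im,(0,150,80),(6,255,255)),30): print("red",c,st,cast("wrist",c,40,s))
E
```

```text
2.925 [ 435.18 -127.65  259.99] [-0.31  0.23  2.03 -0.    0.87 -0.02] [-0.42  0.12 -0.1 ]
green [128.29   6.66] [121   0  16  17 192] [[346.07  85.3   40.  ]]
green [319.34 205.28] [313 194  14  24 322] [[ 442.31 -106.31   40.  ]]
green [318.91 220.35] [313 219  13   5  46] [[ 437.92 -119.44   40.  ]]
green [318.91 235.35] [313 232  13   6  46] [[ 433.81 -132.95   40.  ]]
green [319.05 249.65] [313 239  13  22 276] [[ 429.91 -146.19   40.  ]]
green [224.35 345.2 ] [218 342  16   6  46] [[ 308.74 -215.16   40.  ]]
red [115.24  63.86] [99 56 37 17 76] [[318.5   51.77  40.  ]]
red [320. 128.] [306 127  29   3  87] [[462.03 -43.32  40.  ]]
```

View pics/w1.png

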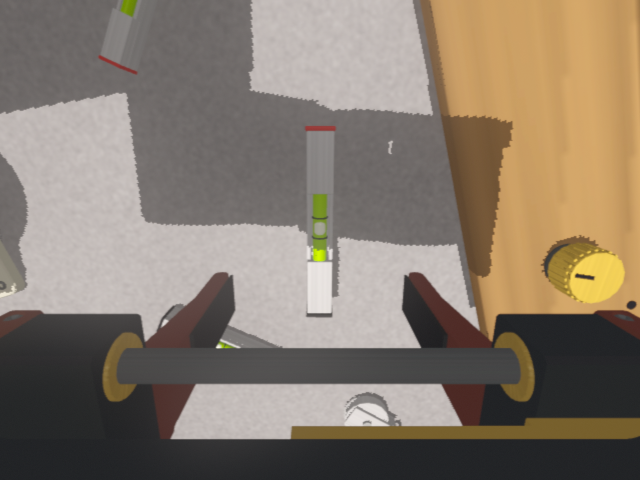

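The wrist view shows the level centred in the view with its lines near (319,217) and (319,238), lined up with the fingers. I'll grasp it, then lay it on the shelf.

```bash
python3 - <<'E'
from h import *
a=np.deg2rad(73); b=np.deg2rad(89.3)
set_gripper(60)
env.move_l([436,-127,92],rate=170)
set_gripper(0); s=env.read_state(); print("grip",s["width"],s["grip_force"])
env.move_l([436,-127,215],rate=180)
env.move_l([624,-26,215],rot=down(b),rate=180)
env.hold(.2)
print("stop",env.move_l([624,-26,162],rate=30,f_stop=2.5))
s=env.read_state();print(s["time_s"],s["tool_pos"],s["force"])
E
```

```text
grip 23.61393342384079 29.99681666493416
stop True
9.0833 [623.82 -25.86 170.05] [ 0.14 -0.14  1.09]
```

```bash
cat >> h.py <<'E'
B=np.deg2rad(89.3)
def press(x,y,z0,f=14,zmin=182):
    env.move_l([x,y,z0],rot=down(B),rate=150); env.hold(.25)
    f0=env.read_state()["force"]
    r=env.move_l([x,y,zmin],rate=12,f_stop=f)
    env.hold(.3); s=env.read_state(); print("press",r,s["tool_pos"],"dF",s["force"]-f0)
    return f0
E
python3 - <<'E'
from h import *
set_gripper(50)
env.move_l([624,-26,215],rate=150)
env.move_l([624,-80,215],rate=150)
set_gripper(0)
f0=press(624,-80,205); env.hold(1.5)
s=env.read_state();im=viewer.camera("wrist");cv2.imwrite("pics/w2.png",im);print(s["time_s"],s["force"]-f0)
E
```

```text
press True [624.4  -80.97 194.39] dF [-1.17  0.23  6.91]
14.8917 [-0.52 -0.41  7.35]
```

View pics/w2.png

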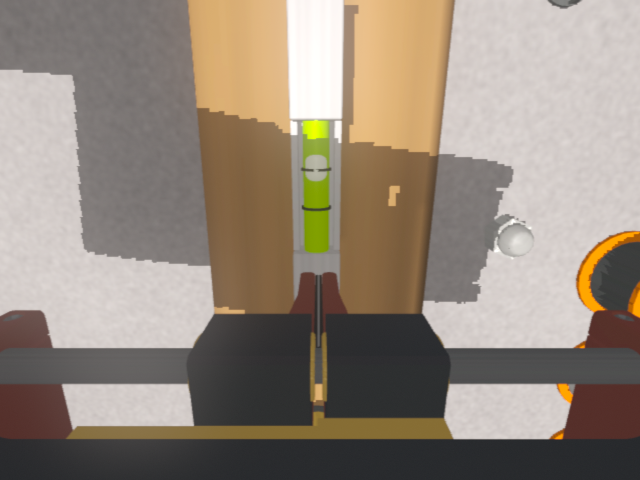

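The pressed view shows the lines at rows 169 and 208 with the bubble near row 168. That is about 20 px, or 10 mm, towards the hopper, so the foot is too short, as stated. I'll measure at a steadier and higher push.

```bash
cat >> h.py <<'E'
def bubble(im):
    # offset of bubble from line midpoint, mm, + = up in picture = hopper end
    hsv=cv2.cvtColor(im,cv2.COLOR_BGR2HSV)
    g=cv2.inRange(hsv,(28,150,60),(50,255,255)); g[300:]=0; g[:, :270]=0; g[:,370:]=0
    x,y,w,h=cv2.boundingRect(cv2.findNonZero(g)); c=x+w//2
    m=cv2.inRange(hsv,(0,0,110),(180,110,255))[y:y+h,c-4:c+5]
    mm=cv2.morphologyEx(m,cv2.MORPH_CLOSE,np.ones((9,1)))
    rows=np.where(mm.mean(1)>127)[0]; bub=(rows.min()+rows.max())/2+y
    ex=hsv[y:y+h,np.r_[x+1:x+4,x+w-4:x+w-1],2].mean(1)   # tube edges, clear of the bubble
    bg=cv2.medianBlur(ex.astype(np.uint8)[:,None],21)[:,0].astype(float)
    d=np.clip(bg-ex-25,0,None); k=len(d)
    n,l,st,ce=cv2.connectedComponentsWithStats((d>0).astype(np.uint8)[:,None])
    segs=sorted([(d[l[:,0]==i].sum(),np.average(np.arange(k),weights=d*(l[:,0]==i))) for i in range(1,n) if 8<ce[i][1]<k-8],reverse=True)[:2]
    a,b=sorted(v for _,v in segs); sc=19/(b-a)
    return (y+(a+b)/2-bub)*sc, (y+a,y+b,bub,rows.max()-rows.min()+1)
E
python3 - <<'E'
from h import *
print(bubble(cv2.imread("pics/w2.png")))
f0=np.array([0,0,0.])
p=env.read_state()["tool_pos"]; z=p[2]
for i in range(4):
    z-=.4; env.move_l([624,-80,z],rate=10); env.hold(.5)
    s=env.read_state(); print(s["time_s"],s["tool_pos"],s["force"],bubble(viewer.camera("wrist")))
    if s["force"][2]>15: break
env.hold(1.2);s=env.read_state(); print(s["time_s"],s["tool_pos"],s["force"],bubble(viewer.camera("wrist")))
E
```

```text
(np.float64(10.36655439937559), (np.float64(169.28290468986384), np.float64(208.37472527472528), np.float64(167.5), np.int64(26)))
15.6917 [624.4  -80.46 194.61] [-0.69 -3.11  5.04] (np.float64(7.866792541122313), (np.float64(170.1509433962264), np.float64(209.1123595505618), np.float64(173.5), np.int64(26)))
16.4917 [624.39 -80.51 194.36] [-1.34 -1.49  6.62] (np.float64(9.816281979840612), (np.float64(170.14850136239784), np.float64(209.10590858416947), np.float64(169.5), np.int64(26)))
17.2917 [624.44 -80.52 194.33] [-1.81 -1.41  8.78] (np.float64(10.541021228835287), (np.float64(170.13568521031206), np.float64(209.11473565804275), np.float64(168.0), np.int64(27)))
18.0917 [624.48 -80.53 194.31] [-2.9  -2.08 11.48] (np.float64(10.776545576839082), (np.float64(170.11878453038673), np.float64(209.09655937846838), np.float64(167.5), np.int64(26)))
19.3417 [624.51 -80.56 194.33] [-2.72 -1.95 12.09] (np.float64(10.783067263404945), (np.float64(170.13150684931506), np.float64(209.09955752212392), np.float64(167.5), np.int64(26)))
```

The foot is standing (stiff), with the bubble at +10.8 mm at 12 N, so the knob needs about 0.43 turn clockwise (155°). Next I'll look at the knob from close by.

```bash
cat >> h.py <<'E'
TILT=R.from_rotvec([-.02,0,0])
def tilted(deg): return (TILT*R.from_quat(down(np.deg2rad(deg)))).as_quat()
E
python3 - <<'E'
from h import *
p=env.read_state()["tool_pos"]
env.move_l([624,-80,230],rate=120)
env.reach([622.6,-206,240],tilted(150)); set_gripper(80)
env.hold(.1);s=env.read_state();im=viewer.camera("wrist");cv2.imwrite("pics/w3.png",im);print(s["time_s"],s["tool_pos"],s["qpos"])
hsv=mask(im,(18,120,60),(32,255,255))
for c,st in blobs(hsv,300): print(c,st,cast("wrist",c,113,s))
E
```

```text
22.3583 [ 622.6  -205.98  239.97] [-0.33  0.54  1.6  -0.02  0.99 -1.37]
[323.19 254.26] [ 291  220   65   68 3319] [[ 619.03 -201.54  113.  ]]
[501.03 367.1 ] [ 479  332   37   70 1210] [[ 754.99 -133.84  113.  ]]
[134.79 368.37] [ 121  334   36   67 1132] [[ 627.24 -363.82  113.  ]]
[411.85 406.13] [394 395  44  31 314] [[ 754.86 -203.46  113.  ]]
[479.39 430.18] [ 272  418  368   21 5685] [[ 799.68 -168.62  113.  ]]
```

View pics/w3.png

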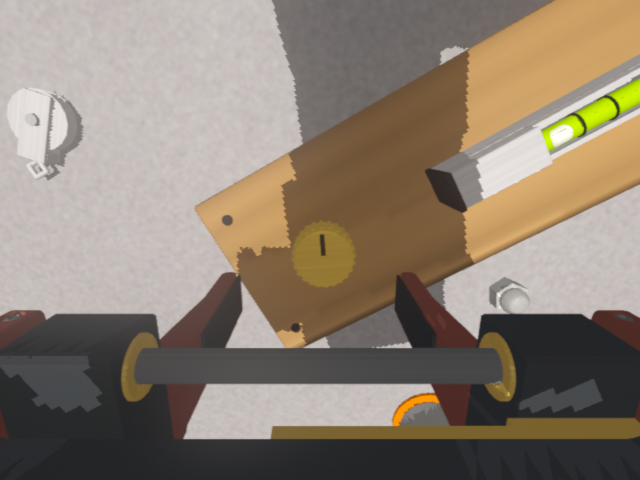

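The wrist view shows the knob at (323,255) with its black line at (322,244). The black end of the level, near (450,190), is clear of the fingers' circle. Gripping and turning.

```bash
python3 - <<'E'
from h import *
f=lambda:env.read_state()["force"]
env.move_l([620.5,-203,185],rate=120); env.hold(.1)
f0=f()
print("touch",env.move_l([620.5,-203,167],rate=40,f_stop=6))
set_gripper(0); env.hold(.2); s=env.read_state(); print("w",s["width"],s["grip_force"],s["force"]-f0,s["tool_pos"],s["qpos"][5])
q0=s["qpos"][5]
p=s["tool_pos"]
for k in range(1,6):
    env.move_l([620.5,-203,167-1.72*k/5],rot=tilted(150-155*k/5),rate=.6); s=env.read_state(); print(s["time_s"],s["qpos"][5]-q0,s["force"]-f0,s["wrist_torque"][2])
env.hold(.2); print(env.read_state()["qpos"][5]-q0)
set_gripper(80)
env.move_l([620.5,-203,215],rate=150)
s=env.read_state();print(s["time_s"])
E
```

```text
touch False
w 39.3623075569954 30.00010460615158 [2.58 4.53 1.41] [ 620.76 -202.63  167.1 ] -1.358853434349065
25.3167 0.5412516851744229 [ 5.16  7.24 -0.47] -0.0680911941495406
26.0083 1.0823159227637038 [ 7.44  7.61 -2.94] 0.00026361133905742143
26.7 1.6233855985322534 [10.87  6.86 -3.93] 0.018479856965854937
27.3917 2.1644540564553676 [11.31  4.84 -5.34] -0.0014832553728557317
28.0833 2.7055396280329913 [11.19  2.39 -6.44] -0.032797473945002986
2.7054662358555706
29.55
```

```bash
python3 - <<'E'
from h import *
set_gripper(0)
env.reach([624,-80,225],down(B))
f0=press(624,-80,207,f=12,zmin=188)
z=env.read_state()["tool_pos"][2]
for i in range(12):
    s=env.read_state()
    F=s["force"][2]-f0[2]; print(round(z,2),round(F,2))
    if F>11.5: break
    z-=min(.6,(13-F)/8); env.move_l([624,-80,z],rate=10); env.hold(.15)
env.hold(1.5);s=env.read_state();im=viewer.camera("wrist");cv2.imwrite("pics/w4.png",im)
print(s["time_s"],s["tool_pos"],s["force"]-f0,bubble(im))
E
```

```text
press True [624.22 -80.86 195.38] dF [-1.69 -0.32  5.35]
195.38 5.35
194.78 4.91
194.18 10.04
193.81 12.04
36.6583 [624.48 -80.49 195.37] [-3.55 -2.48 11.74] (np.float64(0.1617904195835509), (np.float64(168.82388059701492), np.float64(207.84059633027522), np.float64(188.0), np.int64(25)))
```

View pics/w4.png

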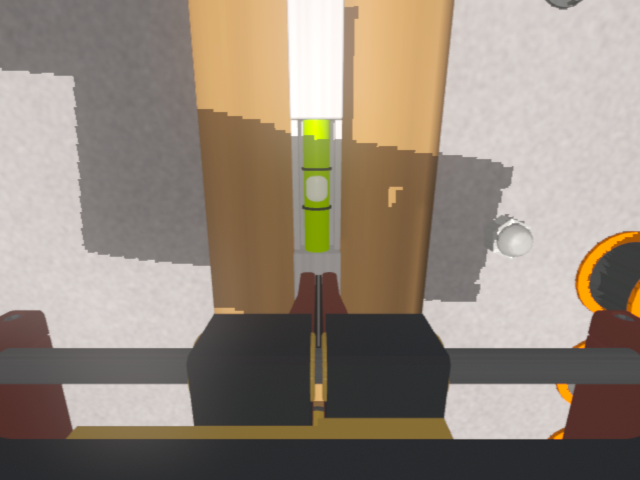

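The bubble now sits at row 188, midway between the lines at rows 169 and 208. I'll add a little push to confirm the foot is standing firmly, then hand in.

```bash
python3 - <<'E'
from h import *
s=env.read_state();F0=s["force"][2]
env.move_l([624,-80,193.2],rate=5); env.hold(1.8)
s=env.read_state();b=bubble(viewer.camera("wrist"))[0]
print(s["time_s"],s["tool_pos"],s["force"],F0,b,s["dq"])
if abs(b)<1.2 and 11<s["force"][2]<20: print(workorder.sign_off())
E
```

```text
38.7833 [624.6  -80.5  195.32] [-4.69 -1.62 15.23] 12.686286776836608 0.4061864924076002 [-0.  0. -0.  0.  0. -0.]
the job is handed in; nothing more can be done
None
```

The job is handed in at 39 s: the level lies lengthwise on the clear stretch, the knob was turned about 0.43 turn clockwise, and the arm is still pressing with roughly 14–15 N, the foot firm on its plate and the bubble 0.4 mm from centre.

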